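Roll a mill jar onto the jar mill with a paddle

ROBOT

A 6-joint arm with a two-finger parallel gripper is mounted at the origin on the work surface. World frame = base frame: x ahead of the robot, y to its left, z up, the work surface at z = 0. Lengths are in m, angles in degrees, forces in N, time in s.
With the tool pointing down it reaches from about 0.35 to 0.875 m from the base axis. Payload 4.2 kg.
Tool frame: the origin (TCP) lies on the centre line of the jaws, within the pads' length; the fingertips stand tip_reach ahead of it and the grasp point (between the pads) is the TCP (tip_reach is the distance from the TCP to the fingertips, in m); z points along the fingers, y is the line along which they close (so a half turn about z gives the same grasp; the last joint's range is limited). The gripper opens to 87 mm and grips with 3 to 60 N. Pads are 19 mm wide; open, the fingers measure 117 mm over their backs; the gripper's body (75 mm by 190 mm) begins 51 mm behind the grasp point.
Start: joints at [-52.219, 22.042, 0.453, 0, -68.411, -14.817], TCP at [0.244, -0.575, 0.242] pointing down, gripper open.
Joint ranges: [-179.83, 179.83], [-69.29, 118.12], [-61.27, 80.66], [-181.25, 117.63], [-171.15, -9.14], [-177.46, 177.46]. Speed limits (degrees/s): [159.86, 159.86, 180, 180, 180, 180].

INTERFACE

Orientations are given as a 3x3 rotation matrix whose columns are the frame's x, y, z axes.
In Python, from station import sense, capture, finish_job, tip_reach gives the robot as it stands.
- The arm moves only by the tool arm_command, never from a script. Its argument "deltas" is a list of rows, each a list of 7 numbers: the turn, a rotation vector about the tool's x, y, z in rad, then the shift along the tool's x, y, z in cm, then the closure, from -1 (fully open) to 1 (shut), so that 0 is half open. In form: [[rx, ry, rz, dx, dy, dz, hand], ...]. A call has 1 to 8 rows; each row is the pose to reach, as a shift and turn from the pose commanded when the call began, along the tool's axes at that moment; what a row does not reach only later rows make up. A row lasts 1/12 s, in which the tool goes at most 41.7 mm and 7.16 degrees, less where a joint would pass 70% of its speed; a pose out of reach is approached as far as the arm can. A call with a gripper value outside its range is refused whole. The fingers move at their own pace and stop on an object; the grip force is fixed at half the most. Time passes only in rows, so rows that repeat a pose let the fingers close. It gives the time, the measured TCP pose, the force, the opening and the grip force at its end, in the units of the state.
- sense(): the state, without advancing time (a new reading comes with each control period).
- capture(name): name is "side" or "top"; returns a dict with "pixels" (384x512x3 uint8, blue, green, red), "fovy" (degrees; the focal length in pixels is half the picture's height over the tangent of half this angle, whatever the lens; pixels are square), "cx", "cy" (the principal point, pixels), "rvec" (rotation vector, rad) and "tvec" (3), from world to camera coordinates, as OpenCV has them. Camera axes: x right, y down, z forward; pixel columns grow to the right and rows downward; lengths in m; the calibration is good to about 2 mm. A picture is of the moment at which its call begins. There is no depth.
- finish_job(): hands the job in; it is judged then, once.
The state is a dict: "time_s": time; "joints": joint angles; "joint_velocities": joint speeds; "effort": joint torques, N m; "tcp_pos": TCP position; "ee_rot": TCP orientation; "wrist_force": force on the tool from outside, world axes, zero at the start; "moment": the same for the moment, N m; "gripper_width": opening from 0.0 (shut) to 1.0 (fully open); "gripper_force": force on a finger pad.
Only numpy, scipy, OpenCV 4.12 (cv2) and the standard library are available. Lean on these libraries where they do the work, as an engineer would, in place of code of your own. Each camera call takes 0.05 s, during which the arm holds its last target. There are 200 camera calls.

TASK

Load the jar mill: take the wooden paddle from its plywood board and, pushing with the end of its blade, gently roll the porcelain jar along the loading rails until it settles between the two rollers; keep your hand off the jar and the mill. Then lay the paddle flat back on its board, without shifting the cup and the tub that stand beside the mill.

Things in the scene. Friction and masses are not known exactly. Their poses are not given: they have to be found in the camera images.
- mill: Bench jar mill of grey-painted steel, fixed to the table. Origin on the table under the middle of the roller bed; the jar is rolled along the mill's +y. At x = +100 to +205 mm stands the drive box (y -85 to 85 mm, 130 mm high, its dial to 145 mm); low bearing plates, 74 mm high, at x = -89 and +89 mm. Two loading rails lead from the -y side to the rollers.
- rails (a point): Middle of the track, at running height: mill frame x = 0, y = -167 mm, 72 mm above the table; axes as the mill's. The two level angle-iron rails run along y for 226 mm, from mill y = -280 to -54 mm (an end bar, 90 mm high, closes the -280 end). Treads at x = 35 to 65 mm either side; outer upstands at x = -65 and +65 mm, 84 mm high.
- roller_near: First roller at the rails' end, black rubber, radius 20 mm, 156 mm long, with a guide collar (radius 26 mm) at x = -68 and +68 mm. Origin at the middle of its axis: mill frame y = -34 mm, 55 mm above the table; axis along x. Turns freely with slight drag. Its top is 3 mm above the rails: the jar must be pushed up over it.
- roller_far: Second roller, alike and parallel, at mill frame y = +34 mm. Both turn in place and neither moves off.
- bed (a point): Where the centre of the settled jar lies: mill frame x = 0, y = 0, 116 mm above the table; axes as the mill's. Once the jar's axis is past that of the first roller (y = -34 mm) it drops by itself into the hollow between the rollers.
- jar: White porcelain mill jar lying across the rails, its x axis parallel to the mill's. Origin at its centre, 122 mm above the table on the rails; it turns about x as it rolls. Barrel radius 46.5 mm, x -60 to 60 mm; two rubber tyres, radius 50 mm, at x = 42 to 58 mm either side. Lid and clamp to x = -87 mm. About 0.8 kg, 5 mm side play. Rolls easily; struck fast it bounces ahead of the blade.
- board: Flat plywood ware board 260 x 130 x 12 mm, fixed, on which the paddle lies. Origin at the centre of its underside, x along its length; its top is 12 mm above the table.
- paddle: Flat beech potter's paddle, 200 mm long, about 90 g, lying flat on its board. Origin halfway along its length on its flat underside; its x axis points from handle to blade, z up. Blade: x 0 to 100 mm, 62 mm wide, 12 mm thick, with a straight square end. Handle: x -100 to 0 mm, 24 mm wide, 20 mm thick. Undersides of both are flush. Balances about x = +10 mm.
- paddle_grip (a point): Point on the paddle's handle to take hold of, across its 24 mm width: x = -25 mm, 10 mm above its underside.
- paddle_tip (a point): Middle of the blade's straight pushing end: x = 100 mm, 6 mm above its underside.
- cup: Bystander: small white ceramic cup, radius 32, 58 mm high, on the robot's side of the mill. Origin at the centre of its underside.
- tub: Bystander: white lidded tub, radius 34, 65 mm high, beside the loading rails on the far side. Origin at the centre of its underside.
- wheel: Bystander, fixed: banding wheel (turntable), radius 90, 68 mm high. It and the board change places. Origin at the centre of its underside.

How it is judged:
By the outcome, as a careful person would: the job done as asked, in the order asked, and still so for the second after the job is handed in, with the robot touching nothing.
It also fails if it takes over 70 s, if anything falls off the work surface, if the arm or the gripper's body presses on something with over 40 N, if the wrist force passes 120 N, or if a joint passes its speed limit or range.

## Working session

There is one attempt and no reset: what is moved stays moved. The work goes in short steps, Python scripts to look and compute and a tool call to move; the robot and the scene stay as the last step left them, time stands still between calls to the robot, and variables do not carry over. Pictures are saved under pics/ and viewed, at most 10 in all, crops included, and the job is handed in when it is done.

Besides the shell and the picture viewer there is one more tool, called after ">>>" as a command line: name --pt "numbers of a row" for each row, then --argument value for the rest. arm_command: Moves the arm, as the interface text tells. Its arguments: {"type":"object","properties":{"deltas":{"type":"array"}},"required":["deltas"]}

```bash
mkdir -p pics; cat > h.py <<'E'
import numpy as np, cv2
from station import *
def snap(n,f):
    c=capture(n); cv2.imwrite('pics/'+f,c['pixels']); 
    np.save('pics/'+n+'.npy',{k:c[k] for k in c if k!='pixels'},allow_pickle=True); return c
def cam(n):
    c=np.load('pics/'+n+'.npy',allow_pickle=True).item(); f=192/np.tan(np.radians(c['fovy'])/2)
    R=cv2.Rodrigues(np.array(c['rvec'],float))[0]; return f,c['cx'],c['cy'],R,np.array(c['tvec'],float).ravel()
def ray(n,u,v,z):
    f,cx,cy,R,t=cam(n); o=-R.T@t; d=R.T@np.array([(u-cx)/f,(v-cy)/f,1]); return o+d*(z-o[2])/d[2]
def proj(n,p):
    f,cx,cy,R,t=cam(n); q=R@np.array(p)+t; return np.round([f*q[0]/q[2]+cx,f*q[1]/q[2]+cy],1)
E
python3 - <<'E'
from h import *
for n in('top','side'):
    c=snap(n,n+'0.png'); print({k:c[k] for k in c if k!='pixels'})
    im=cv2.resize(c['pixels'],(800,600),interpolation=cv2.INTER_CUBIC); cv2.imwrite(f'pics/{n}0b.png',im)
    f,cx,cy,R,t=cam(n); print(-R.T@t)
print(tip_reach,sense())
E
```

```text
{'fovy': 56.28496702006389, 'cx': 261.0004762108869, 'cy': 189.12186578949002, 'rvec': array([ 2.17229486, -2.16898362,  0.13506104]), 'tvec': array([0.01032742, 0.55070085, 1.08821818])}
[0.42689478 0.02607692 1.1422249 ]
{'fovy': 43.79362701787102, 'cx': 253.6500103695373, 'cy': 190.58799286419142, 'rvec': array([ 0.61575964, -2.75218241,  1.00854146]), 'tvec': array([0.50762365, 0.23360926, 1.59036293])}
[0.10354127 0.98560853 1.3635851 ]
0.019 {'time_s': 0.1, 'joints': array([-5.22205352e+01,  2.20866188e+01,  3.88072994e-01, -2.32551341e-02,
       -6.84093716e+01, -1.48155836e+01]), 'joint_velocities': array([-0.05946234, -0.08347061,  0.17822897,  0.06498595,  0.0189125 ,
        0.0320156 ]), 'effort': array([-7.43054516e-04, -3.91688347e+01,  1.87935376e+01,  4.23186019e+00,
        1.35121500e-02, -6.90390516e-05]), 'tcp_pos': array([ 0.24365767, -0.57502227,  0.24057468]), 'ee_rot': array([[-9.20809332e-01, -3.90012105e-01, -8.55579821e-04],
       [-3.90013026e-01,  9.20807733e-01,  1.71986366e-03],
       [ 1.17056869e-04,  1.91735378e-03, -9.99998155e-01]]), 'wrist_force': array([-0.92371759,  0.68818414, -0.08655716]), 'moment': array([ 0.03731964, -0.00243206,  0.03594953]), 'gripper_force': 0.0, 'gripper_width': 1.0003963864447447}
```

View pics/top0b.png

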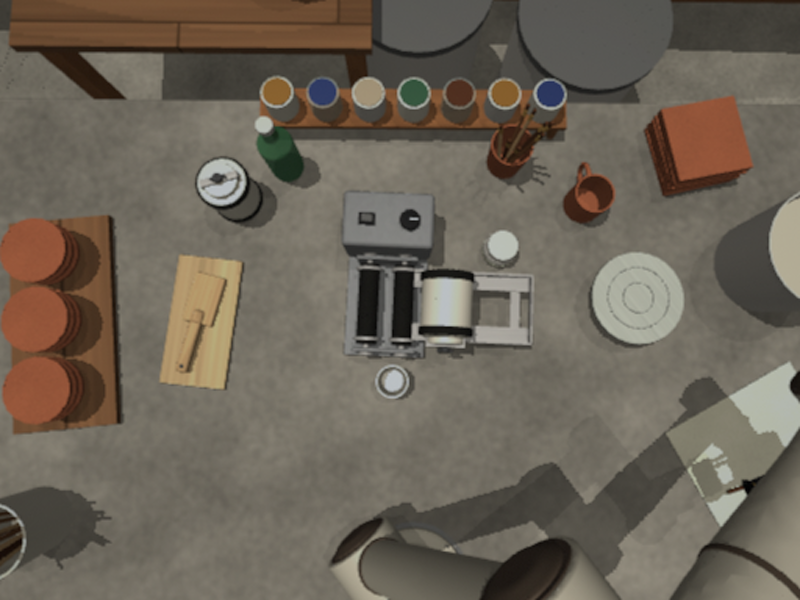

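View pics/side0b.png

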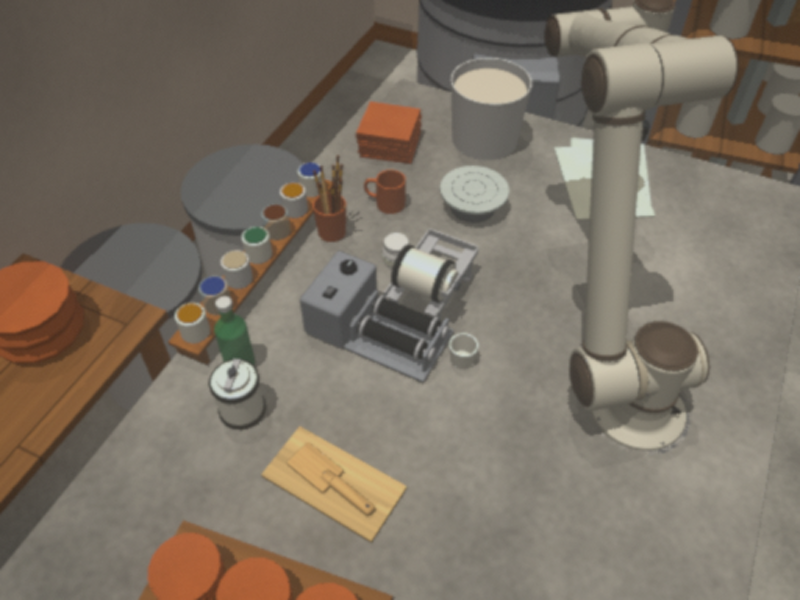

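Top view: the paddle lies on the board at left (blade ~(205,295), handle end ~(185,365) of 800x600). The mill is central at ~(440,310) with the jar on the rails and the rails running to the right. The cup is at (393,382) and the tub at (502,248). Image right = −y, up = +x. Next I'll enlarge.

```bash
python3 - <<'E'
from h import *
im=cv2.imread('pics/top0.png')
cv2.imwrite('pics/c1.png',cv2.resize(im[115:265,212:352],None,fx=4,fy=4,interpolation=cv2.INTER_CUBIC))
cv2.imwrite('pics/c2.png',cv2.resize(im[155:255,95:165],None,fx=6,fy=6,interpolation=cv2.INTER_CUBIC))
E
```

```text
(no output)
```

View pics/c1.png

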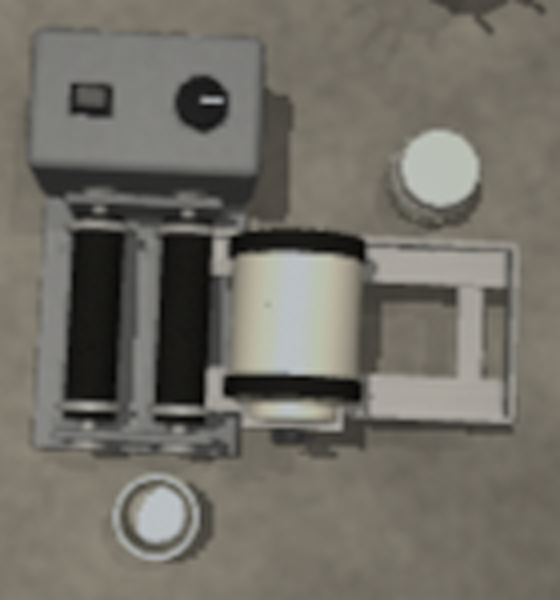

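View pics/c2.png

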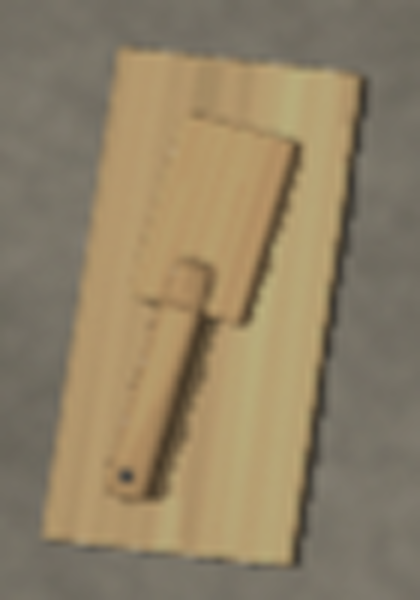

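Crops: c1 shows the mill slightly rotated, with the rail end corners at (518,242) and (515,425), the box top at (36,30) to (264,35), and the jar tyres from x≈228 to 365. c2 shows the blade corners at (196,113), (299,145), (243,325), (137,298) and the board corners at (119,47), (362,73), (296,565), (43,540).

```bash
python3 - <<'E'
from h import *
np.set_printoptions(precision=4,suppress=True)
def r1(c,z): return ray('top',212+(c[0]+.5)/4-.5,115+(c[1]+.5)/4-.5,z)[:2]
def r2(c,z): return ray('top',95+(c[0]+.5)/6-.5,155+(c[1]+.5)/6-.5,z)[:2]
B=np.array([r2(c,.012) for c in[(119,47),(362,73),(296,565),(43,540)]])
print('board',B.mean(0),[np.linalg.norm(B[i]-B[i-1]) for i in range(4)])
d=B[0]+B[1]-B[2]-B[3];print('yaw',np.degrees(np.arctan2(d[1],d[0])))
P=np.array([r2(c,.024) for c in[(196,113),(299,145),(243,325),(137,298)]])
print('blade',P.mean(0),[np.linalg.norm(P[i]-P[i-1]) for i in range(4)])
d=P[0]+P[1]-P[2]-P[3];a=np.arctan2(d[1],d[0]);print('yaw',np.degrees(a))
tip=(P[0]+P[1])/2; u=np.array([np.cos(a),np.sin(a)]);print('tip',tip,'org',P.mean(0)-.05*u,'grip',P.mean(0)-.075*u)
print('handle end',r2((128,495),.03), 'expected',P.mean(0)-.15*u)
# mill
box=np.array([r1(c,.13) for c in[(36,30),(264,35),(262,168),(31,165)]]);print('box',box,box.mean(0))
d=box[0]-box[1]+box[3]-box[2];ya=np.arctan2(d[1],d[0]);print('mill +y dir',np.degrees(ya))
print('rail corners',r1((518,242),.087),r1((515,425),.087))
print('rollers',r1((185,320),.075),r1((95,319),.075))
jt=[(228,308),(365,308)];print('jar edges',[r1(c,.122) for c in jt])
print('cup',r1((157,517),.058),'tub',r1((440,169),.065))
s=sense();print(s['time_s'])
E
```

```text
board [0.5014 0.4256] [np.float64(0.25966500052829594), np.float64(0.1293461996921303), np.float64(0.25867493166759153), np.float64(0.1311070290497669)]
yaw -5.8203168804985745
blade [0.5439 0.4162] [np.float64(0.1003414426470985), np.float64(0.05671282961053993), np.float64(0.09734936444383664), np.float64(0.056845421045421285)]
yaw -15.162505691937367
tip [0.5916 0.4033] org [0.4957 0.4293] grip [0.4715 0.4358]
handle end [0.4023 0.4544] expected [0.3991 0.4554]
box [[ 0.7344  0.1295]
 [ 0.7315 -0.0355]
 [ 0.6335 -0.0337]
 [ 0.6351  0.1317]] [0.6836 0.048 ]
mill +y dir 89.21709991769697
rail corners [ 0.5869 -0.2269] [ 0.4511 -0.2214]
rollers [0.5292 0.0211] [0.5298 0.0882]
jar edges [array([ 0.5333, -0.0094]), array([ 0.5336, -0.1075])]
cup [0.383  0.0417] tub [ 0.6465 -0.1737]
0.1
```

```bash
cat >> h.py <<'E'
def plan(W):
    for a,b in zip(W,W[1:]):
        c,s=np.cos(np.radians(a[3])),np.sin(np.radians(a[3])); R=np.array([[c,s,0],[s,-c,0],[0,0,-1.]])
        d=R.T@(np.array(b[:3])-a[:3]); print('rz %.3f'%(-np.radians(b[3]-a[3])),'d cm',np.round(d*100,2),'len %.3f'%np.linalg.norm(d))
def here():
    s=sense(); R=s['ee_rot']; return list(s['tcp_pos'])+[np.degrees(np.arctan2(R[1,0],R[0,0]))]
E
python3 - <<'E'
from h import *
h=here();print(h)
plan([h,(.40,-.33,.27,-160),(.48,-.04,.28,-175),(.47,.25,.26,-190),(.471,.436,.12,-195.2)])
E
```

```text
[np.float64(0.24365767077150113), np.float64(-0.5750222734741758), np.float64(0.24057467573081287), np.float64(-157.04468994369432)]
rz 0.052 d cm [-23.95  16.46  -2.94] len 0.292
rz 0.262 d cm [-17.44  24.51  -1.  ] len 0.301
rz 0.262 d cm [-1.53 28.98  2.  ] len 0.291
rz 0.091 d cm [ 3.13 18.33 14.  ] len 0.233
```

>>> arm_command --pt "0 0 0.05 -24 16.5 -3 -1" --pt "0 0 0.05 -24 16.5 -3 -1" --pt "0 0 0.05 -24 16.5 -3 -1" --pt "0 0 0.05 -24 16.5 -3 -1" --pt "0 0 0.05 -24 16.5 -3 -1" --pt "0 0 0.05 -24 16.5 -3 -1" --pt "0 0 0.05 -24 16.5 -3 -1" --pt "0 0 0.05 -24 16.5 -3 -1"

```text
time_s: 0.77
tcp_pos: [0.4035, -0.3255, 0.2724]
ee_rot: [[-0.937, -0.35, 0.002], [-0.35, 0.937, 0.0], [-0.002, -0.001, -1.0]]
wrist_force: [-1.0, -0.4, -0.6]
gripper_width: 0.998
gripper_force: 0.0
```

>>> arm_command --pt "0 0 0.26 -17.5 24.5 -1 -1" --pt "0 0 0.26 -17.5 24.5 -1 -1" --pt "0 0 0.26 -17.5 24.5 -1 -1" --pt "0 0 0.26 -17.5 24.5 -1 -1" --pt "0 0 0.26 -17.5 24.5 -1 -1" --pt "0 0 0.26 -17.5 24.5 -1 -1" --pt "0 0 0.26 -17.5 24.5 -1 -1" --pt "0 0 0.26 -17.5 24.5 -1 -1"

```text
time_s: 1.43
tcp_pos: [0.4812, -0.0364, 0.2815]
ee_rot: [[-0.996, -0.094, 0.0], [-0.094, 0.996, 0.001], [-0.0, 0.001, -1.0]]
wrist_force: [0.5, -0.5, 0.5]
gripper_width: 0.998
gripper_force: 0.0
```

>>> arm_command --pt "0 0 0.26 -1.5 29 2 -1" --pt "0 0 0.26 -1.5 29 2 -1" --pt "0 0 0.26 -1.5 29 2 -1" --pt "0 0 0.26 -1.5 29 2 -1" --pt "0 0 0.26 -1.5 29 2 -1" --pt "0 0 0.26 -1.5 29 2 -1" --pt "0 0 0.26 -1.5 29 2 -1" --pt "0 0 0.26 -1.5 29 2 -1"

```text
time_s: 2.1
tcp_pos: [0.4688, 0.2549, 0.2603]
ee_rot: [[-0.986, 0.165, -0.001], [0.165, 0.986, 0.0], [0.001, -0.0, -1.0]]
wrist_force: [0.3, -1.2, -0.3]
gripper_width: 0.999
gripper_force: 0.0
```

```bash
python3 - <<'E'
from h import *
h=here();print(h); h[3]-=360*(h[3]>0)
plan([h,(.471,.436,.12,-195.2),(.471,.436,.034,-195.2)])
E
```

```text
[np.float64(0.46883346691316097), np.float64(0.25486763587026384), np.float64(0.26030542814164764), np.float64(170.5257120130222)]
rz 0.100 d cm [ 2.77 17.9  14.03] len 0.229
rz -0.000 d cm [0.  0.  8.6] len 0.086
```

>>> arm_command --pt "0 0 0.1 2.8 17.9 14 -1" --pt "0 0 0.1 2.8 17.9 14 -1" --pt "0 0 0.1 2.8 17.9 14 -1" --pt "0 0 0.1 2.8 17.9 14 -1" --pt "0 0 0.1 2.8 17.9 14 -1" --pt "0 0 0.1 2.8 17.9 14 -1" --pt "0 0 0.1 2.8 17.9 14 -1" --pt "0 0 0.1 2.8 17.9 14 -1"

```text
time_s: 2.77
tcp_pos: [0.4714, 0.4312, 0.1198]
ee_rot: [[-0.964, 0.265, -0.002], [0.265, 0.964, -0.003], [0.001, -0.004, -1.0]]
wrist_force: [1.0, -1.6, 0.7]
gripper_width: 1.003
gripper_force: 0.0
```

```bash
python3 - <<'E'
from h import *
h=here();print(h); h[3]-=360*(h[3]>0)
plan([h,(.471,.436,.034,-195.2)])
c=snap('side','s1.png');t=snap('top','t1.png')
a=cv2.resize(c['pixels'][210:384,130:300],(510,522),interpolation=3)
b=cv2.resize(t['pixels'][140:255,70:165],(290,345),interpolation=3)
o=np.zeros((522,800,3),np.uint8);o[:,:510]=a;o[:345,510:]=b;cv2.imwrite('pics/m1.png',o)
E
```

```text
[np.float64(0.47137284409862595), np.float64(0.4312488089656325), np.float64(0.11979708198812623), np.float64(164.6207746306092)]
rz -0.003 d cm [0.16 0.45 8.58] len 0.086
```

View pics/m1.png

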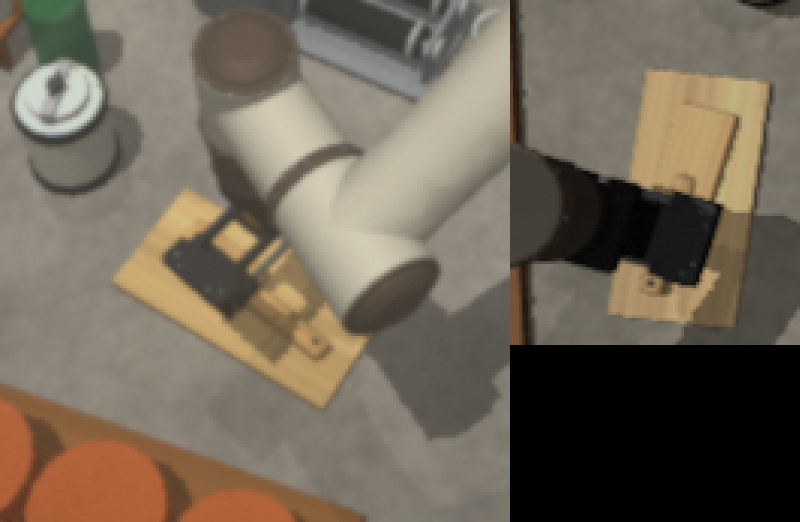

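The picture shows the open gripper straddling the handle, blade to the top in the top view at (710,140). Descending.

>>> arm_command --pt "0 0 0 0.1 0.4 2 -1" --pt "0 0 0 0.1 0.4 4 -1" --pt "0 0 0 0.1 0.4 6 -1" --pt "0 0 0 0.1 0.4 7 -1" --pt "0 0 0 0.1 0.4 7 -1"

```text
time_s: 3.28
tcp_pos: [0.4715, 0.4337, 0.0504]
ee_rot: [[-0.964, 0.268, -0.002], [0.268, 0.964, -0.003], [0.001, -0.003, -1.0]]
wrist_force: [0.2, -0.0, -0.3]
gripper_width: 0.997
gripper_force: 0.0
```

```bash
python3 - <<'E'
from h import *
h=here();print(h); h[3]-=360*(h[3]>0)
plan([h,(.471,.436,.034,-195.2)])
E
```

```text
[np.float64(0.4715128890808111), np.float64(0.4337295608402625), np.float64(0.05040054253409379), np.float64(164.48319645118917)]
rz -0.006 d cm [0.11 0.21 1.64] len 0.017
```

>>> arm_command --pt "0 0 0 0.1 0.2 0.8 -1" --pt "0 0 0 0.1 0.2 1.6 -1" --pt "0 0 0 0.1 0.2 1.6 1" --pt "0 0 0 0.1 0.2 1.6 1" --pt "0 0 0 0.1 0.2 1.6 1" --pt "0 0 0 0.1 0.2 1.6 1" --pt "0 0 0 0.1 0.2 1.6 1" --pt "0 0 0 0.1 0.2 1.6 1"

```text
time_s: 3.95
tcp_pos: [0.4716, 0.4382, 0.0359]
ee_rot: [[-0.964, 0.266, 0.0], [0.266, 0.964, 0.001], [-0.0, 0.001, -1.0]]
wrist_force: [0.3, -0.4, -0.1]
gripper_width: 0.633
gripper_force: 0.0
```

>>> arm_command --pt "0 0 0 0 0 0 1" --pt "0 0 0 0 0 0 1" --pt "0 0 0 0 0 0 1" --pt "0 0 0 0 0 0 1" --pt "0 0 0 0 0 0 1" --pt "0 0 0 0 0 0 1"

```text
time_s: 4.45
tcp_pos: [0.4715, 0.438, 0.0355]
ee_rot: [[-0.964, 0.266, 0.0], [0.266, 0.964, 0.0], [-0.0, 0.0, -1.0]]
wrist_force: [0.1, 0.1, -0.4]
gripper_width: 0.275
gripper_force: 29.9
```

```bash
python3 - <<'E'
from h import *
h=here();h[3]-=360*(h[3]>0);print(h)
plan([h,(.4715,.438,.26,-195.4),(.47,.19,.27,-155),(.47,-.05,.27,-115),(.517,-.30,.25,-92.2)])
E
```

```text
[np.float64(0.4714883881558286), np.float64(0.43804439762307285), np.float64(0.03554695736726318), np.float64(-195.41999090609065)]
rz -0.000 d cm [ -0.    -0.   -22.45] len 0.224
rz -0.705 d cm [ -6.44 -23.95  -1.  ] len 0.248
rz -0.698 d cm [ 10.14 -21.75   0.  ] len 0.240
rz -0.398 d cm [ 20.67 -14.83   2.  ] len 0.255
```

>>> arm_command --pt "0 0 0 0 0 -1 1" --pt "0 0 0 0 0 -3 1" --pt "0 0 0 0 0 -6 1" --pt "0 0 0 0 0 -9.5 1" --pt "0 0 0 0 0 -13 1" --pt "0 0 0 0 0 -17 1" --pt "0 0 0 0 0 -20.5 1" --pt "0 0 0 0 0 -22.5 1"

```text
time_s: 5.12
tcp_pos: [0.4724, 0.4386, 0.2668]
ee_rot: [[-0.964, 0.266, 0.005], [0.266, 0.964, 0.006], [-0.004, 0.007, -1.0]]
wrist_force: [1.1, 1.1, 0.0]
gripper_width: 0.269
gripper_force: 29.9
```

>>> arm_command --pt "0 0 -0.09 -0.8 -3 -0.1 1" --pt "0 0 -0.18 -1.6 -6 -0.2 1" --pt "0 0 -0.27 -2.4 -9 -0.4 1" --pt "0 0 -0.36 -3.2 -12 -0.5 1" --pt "0 0 -0.45 -4 -15 -0.6 1" --pt "0 0 -0.54 -4.8 -18 -0.7 1" --pt "0 0 -0.63 -5.6 -21 -0.9 1" --pt "0 0 -0.7 -6.4 -24 -1 1"

```text
time_s: 5.78
tcp_pos: [0.4687, 0.1879, 0.2714]
ee_rot: [[-0.907, -0.422, 0.0], [-0.422, 0.907, 0.0], [-0.001, 0.0, -1.0]]
wrist_force: [0.6, 0.8, -0.9]
gripper_width: 0.272
gripper_force: 29.9
```

>>> arm_command --pt "0 0 -0.09 1.3 -2.7 0 1" --pt "0 0 -0.18 2.5 -5.4 0 1" --pt "0 0 -0.27 3.8 -8.1 0 1" --pt "0 0 -0.36 5 -10.9 0 1" --pt "0 0 -0.45 6.3 -13.6 0 1" --pt "0 0 -0.54 7.6 -16.3 0 1" --pt "0 0 -0.63 8.9 -19 0 1" --pt "0 0 -0.7 10.1 -21.8 0 1"

```text
time_s: 6.45
tcp_pos: [0.4677, -0.0521, 0.2713]
ee_rot: [[-0.422, -0.907, 0.001], [-0.907, 0.422, 0.0], [-0.001, -0.0, -1.0]]
wrist_force: [0.6, 0.6, -1.1]
gripper_width: 0.272
gripper_force: 29.9
```

>>> arm_command --pt "0 0 -0.05 2.6 -1.9 0.2 1" --pt "0 0 -0.1 5.2 -3.7 0.5 1" --pt "0 0 -0.15 7.8 -5.6 0.8 1" --pt "0 0 -0.2 10.4 -7.4 1 1" --pt "0 0 -0.25 13 -9.3 1.3 1" --pt "0 0 -0.3 15.6 -11.1 1.5 1" --pt "0 0 -0.35 18.2 -13 1.8 1" --pt "0 0 -0.4 20.7 -14.8 2 1"

```text
time_s: 7.12
tcp_pos: [0.5139, -0.3026, 0.2508]
ee_rot: [[-0.038, -0.999, -0.0], [-0.999, 0.038, 0.0], [-0.0, 0.0, -1.0]]
wrist_force: [0.8, 0.3, -1.3]
gripper_width: 0.271
gripper_force: 29.9
```

```bash
python3 - <<'E'
from h import *
h=here();print(h,sense()['joints'],sense()['gripper_force'])
plan([h,(.5175,-.2899,.1395,-92.2)])
c=snap('side','s2.png');t=snap('top','t2.png')
o=np.zeros((600,800,3),np.uint8);o[:,:400]=cv2.resize(c['pixels'][90:240,220:320],(400,600),interpolation=3)
o[:,400:]=cv2.resize(t['pixels'][115:265,250:350],(400,600),interpolation=3);cv2.imwrite('pics/m2.png',o)
E
```

```text
[np.float64(0.5139479816727726), np.float64(-0.30261028073650664), np.float64(0.2508398101324996), np.float64(-92.17131101635498)] [-1.49521025e+01  1.89081776e+01 -2.89921026e+00 -8.58993380e-03
 -6.82005587e+01  1.27839825e+01] 29.864923059940338
rz 0.001 d cm [-1.28 -0.31 11.13] len 0.112
```

View pics/m2.png

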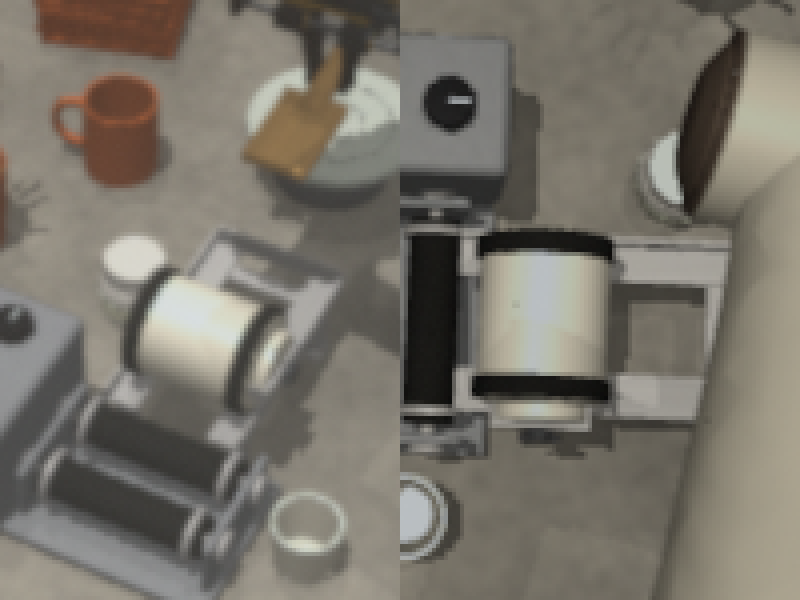

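Left: the paddle is held level with blade end corners at (245,158) and (315,180). Right: the jar is unmoved, between x≈478 and 612.

```bash
python3 - <<'E'
from h import *
h=here();p=np.array(h[:3])
for w in(-.031,.031): print(proj('side',p+[.0048+w,.125-.038*w,-.0235]),proj('side',p+[.0048+w,.125-.038*w,-.0115]))
E
```

```text
[294.8 134.3] [295.  131.8]
[278.6 128.7] [278.8 126.1]
```

>>> arm_command --pt "0 0 0 -0.2 0 1.5 1" --pt "0 0 0 -0.4 -0.1 3.5 1" --pt "0 0 0 -0.6 -0.2 5.5 1" --pt "0 0 0 -0.8 -0.2 7.5 1" --pt "0 0 0 -1 -0.3 9.5 1" --pt "0 0 0 -1.3 -0.3 11.1 1" --pt "0 0 0 -1.3 -0.3 11.1 1" --pt "0 0 0 -1.3 -0.3 11.1 1"

```text
time_s: 7.88
tcp_pos: [0.5175, -0.2876, 0.1396]
ee_rot: [[-0.039, -0.999, -0.002], [-0.999, 0.039, 0.0], [-0.0, 0.002, -1.0]]
wrist_force: [-0.1, -0.4, -0.6]
gripper_width: 0.274
gripper_force: 29.9
```

>>> arm_command --pt "0 0 0 -0.5 0 0 1" --pt "0 0 0 -1.1 0 0 1" --pt "0 0 0 -1.8 0 0 1" --pt "0 0 0 -2.5 0 0 1" --pt "0 0 0 -3.2 0 0 1" --pt "0 0 0 -3.8 0 0 1" --pt "0 0 0 -4.2 0 0 1" --pt "0 0 0 -4.5 0 0 1"

```text
time_s: 8.55
tcp_pos: [0.5197, -0.2424, 0.1397]
ee_rot: [[-0.039, -0.999, 0.0], [-0.999, 0.039, -0.0], [0.0, -0.0, -1.0]]
wrist_force: [-0.7, -0.4, -0.4]
gripper_width: 0.272
gripper_force: 29.9
```

>>> arm_command --pt "0 0 0 -0.2 0 0 1" --pt "0 0 0 -0.4 0 0 1" --pt "0 0 0 -0.6 0 0 1" --pt "0 0 0 -0.8 0 0 1" --pt "0 0 0 -1 0 0 1" --pt "0 0 0 -1.2 0 0 1" --pt "0 0 0 -1.4 0 0 1" --pt "0 0 0 -1.6 0 0 1"

```text
time_s: 9.22
tcp_pos: [0.5203, -0.227, 0.1396]
ee_rot: [[-0.04, -0.999, 0.0], [-0.999, 0.04, -0.0], [0.0, -0.0, -1.0]]
wrist_force: [-0.3, -0.1, 0.0]
gripper_width: 0.273
gripper_force: 29.9
```

>>> arm_command --pt "0 0 0 -0.2 0 0 1" --pt "0 0 0 -0.4 0 0 1" --pt "0 0 0 -0.6 0 0 1" --pt "0 0 0 -0.8 0 0 1" --pt "0 0 0 -1 0 0 1" --pt "0 0 0 -1.2 0 0 1" --pt "0 0 0 -1.4 0 0 1" --pt "0 0 0 -1.6 0 0 1"

```text
time_s: 9.88
tcp_pos: [0.5209, -0.211, 0.1396]
ee_rot: [[-0.04, -0.999, 0.0], [-0.999, 0.04, -0.0], [0.0, -0.0, -1.0]]
wrist_force: [0.3, -0.7, -1.8]
gripper_width: 0.269
gripper_force: 29.9
```

```bash
python3 - <<'E'
from h import *
print(here())
c=snap('side','s3.png');t=snap('top','t3.png')
o=np.zeros((600,800,3),np.uint8);o[:,:400]=cv2.resize(c['pixels'][110:260,210:310],(400,600),interpolation=3)
o[:,400:]=cv2.resize(t['pixels'][115:265,220:320],(400,600),interpolation=3);cv2.imwrite('pics/m3.png',o)
E
```

```text
[np.float64(0.5209421158592897), np.float64(-0.21096724142671983), np.float64(0.13956802125888332), np.float64(-92.2914455620778)]
```

View pics/m3.png

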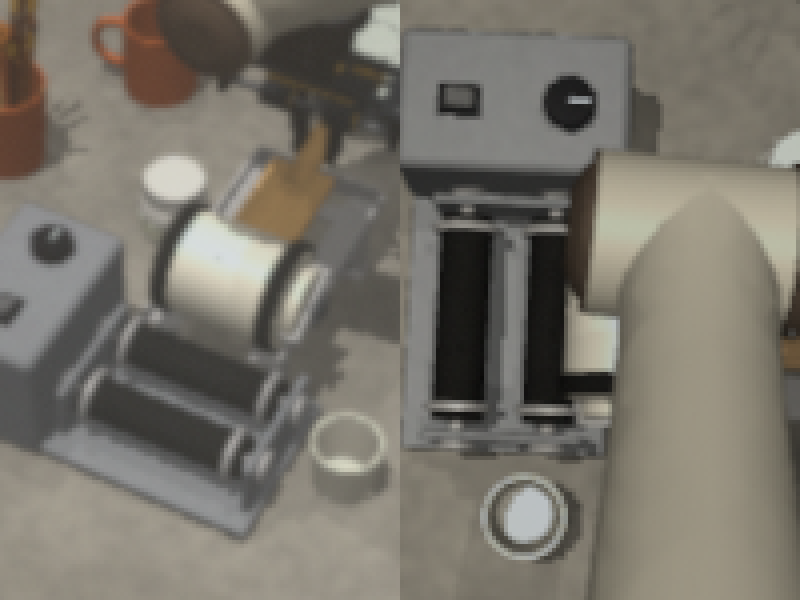

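Left: the blade end meets the barrel between the tyres at ~(260,230). Right: the jar's leading edge is at x≈562, so it has rolled about 20 mm. Keep pushing slowly.

>>> arm_command --pt "0 0 0 -0.2 0 0 1" --pt "0 0 0 -0.4 0 0 1" --pt "0 0 0 -0.6 0 0 1" --pt "0 0 0 -0.8 0 0 1" --pt "0 0 0 -1 0 0 1" --pt "0 0 0 -1.2 0 0 1" --pt "0 0 0 -1.4 0 0 1" --pt "0 0 0 -1.6 0 0 1"

```text
time_s: 10.65
tcp_pos: [0.5216, -0.195, 0.1395]
ee_rot: [[-0.04, -0.999, -0.0], [-0.999, 0.04, -0.0], [0.0, 0.0, -1.0]]
wrist_force: [-0.7, -0.6, -0.5]
gripper_width: 0.269
gripper_force: 29.9
```

>>> arm_command --pt "0 0 0 -0.2 0 0 1" --pt "0 0 0 -0.4 0 0 1" --pt "0 0 0 -0.6 0 0 1" --pt "0 0 0 -0.8 0 0 1" --pt "0 0 0 -1 0 0 1" --pt "0 0 0 -1.2 0 0 1" --pt "0 0 0 -1.4 0 0 1" --pt "0 0 0 -1.6 0 0 1"

```text
time_s: 11.32
tcp_pos: [0.5222, -0.179, 0.1395]
ee_rot: [[-0.04, -0.999, 0.0], [-0.999, 0.04, -0.0], [0.0, -0.0, -1.0]]
wrist_force: [-0.2, -0.3, -0.7]
gripper_width: 0.27
gripper_force: 29.9
```

>>> arm_command --pt "0 0 0 -0.2 0 0 1" --pt "0 0 0 -0.4 0 0 1" --pt "0 0 0 -0.6 0 0 1" --pt "0 0 0 -0.8 0 0 1" --pt "0 0 0 -1 0 0 1" --pt "0 0 0 -1.2 0 0 1" --pt "0 0 0 -1.4 0 0 1" --pt "0 0 0 -1.6 0 0 1"

```text
time_s: 11.98
tcp_pos: [0.5228, -0.1631, 0.1396]
ee_rot: [[-0.04, -0.999, 0.0], [-0.999, 0.04, 0.0], [-0.0, -0.0, -1.0]]
wrist_force: [0.2, -0.6, 0.4]
gripper_width: 0.273
gripper_force: 29.9
```

```bash
python3 - <<'E'
from h import *
print(here())
c=snap('side','s4.png');t=snap('top','t4.png')
o=np.zeros((600,800,3),np.uint8);o[:,:400]=cv2.resize(c['pixels'][110:260,210:310],(400,600),interpolation=3)
o[:,400:]=cv2.resize(t['pixels'][115:265,220:320],(400,600),interpolation=3);cv2.imwrite('pics/m4.png',o)
E
```

```text
[np.float64(0.5228376086215947), np.float64(-0.16306647577103728), np.float64(0.1395869812936272), np.float64(-92.30084878851106)]
```

View pics/m4.png

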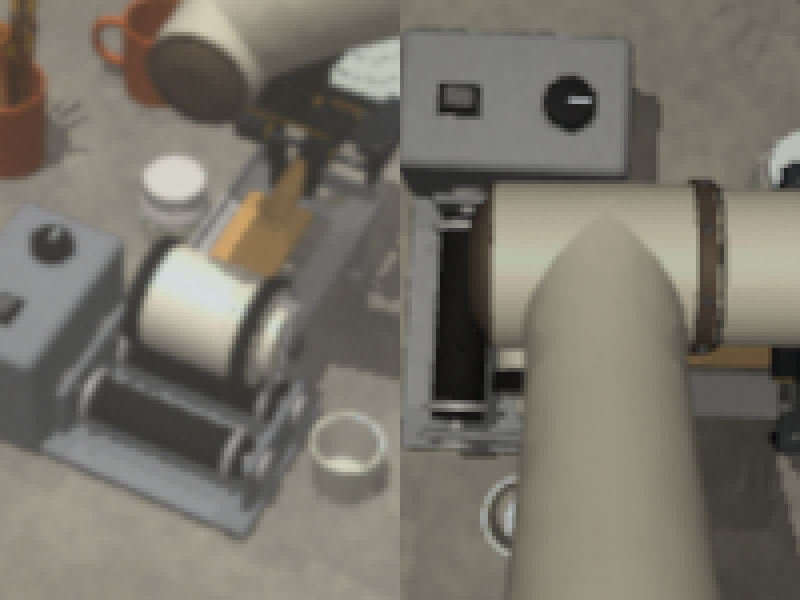

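Left: the jar is almost on top of the near roller, blade behind it. Right: its leading edge is at x≈492. A little further.

>>> arm_command --pt "0 0 0 -0.2 0 0 1" --pt "0 0 0 -0.4 0 0 1" --pt "0 0 0 -0.6 0 0 1" --pt "0 0 0 -0.8 0 0 1" --pt "0 0 0 -1 0 0 1" --pt "0 0 0 -1 0 0 1" --pt "0 0 0 -1 0 0 1" --pt "0 0 0 -1 0 0 1"

```text
time_s: 12.75
tcp_pos: [0.5232, -0.1531, 0.1394]
ee_rot: [[-0.04, -0.999, -0.0], [-0.999, 0.04, 0.0], [-0.0, 0.0, -1.0]]
wrist_force: [-0.6, 0.8, -1.7]
gripper_width: 0.271
gripper_force: 29.9
```

```bash
python3 - <<'E'
from h import *
print(here())
a=cv2.imread('pics/t4.png',0); t=snap('top','t5.png'); b=cv2.cvtColor(t['pixels'],6)
for r in(204,216): print(a[r,222:256]);print(b[r,222:256])
m=np.array([.5308,.0549]);th=np.array([.0384,.9993]);ax=np.array([.9993,-.0384])
for y,z in((-.04,.122),(0,.116)):
    q=m-.035*ax+th*(y+.0465);print('barrel edge',y,proj('top',[*q,z]))
E
```

```text
[np.float64(0.5231901218878744), np.float64(-0.15307564079644456), np.float64(0.13943784080746988), np.float64(-92.28607866587143)]
[130 132 133 132 129 124  88  20  20  23  25  23  24  23  22  22  20  17
  14  37  61  67  99 130 145 155 163 169 152 114 100 108 113 121]
[131 132 133 132 130 125  89  21  21  23  24  25  35 101 141 155 162 159
 156 160 163 164 166 168 138  98 107 113 118 125 132 135 138 141]
[129 130 131 117 105 112 120 125 130 139 150 160 162 151 137 128 114  98
  93  84  68  65  99 122 121 121 121 132 124 103 108 116 121 124]
[134 134 135 121 106 112 120 126 130 140 151 161 162 151 137 128 110 114
 139 154 164 172 178 169 131 106 115 120 125 128 131 134 136 139]
barrel edge -0.04 [243.3 204.6]
barrel edge 0 [229.4 204.2]
```

>>> arm_command --pt "0 0 0 0 0 0 1" --pt "0 0 0 0 0 0 1" --pt "0 0 0 0 0 0 1" --pt "0 0 0 0 0 0 1" --pt "0 0 0 0 0 0 1" --pt "0 0 0 0 0 0 1"

```text
time_s: 13.3
tcp_pos: [0.5232, -0.1533, 0.1396]
ee_rot: [[-0.04, -0.999, 0.0], [-0.999, 0.04, -0.0], [0.0, -0.0, -1.0]]
wrist_force: [-0.0, -0.5, -0.3]
gripper_width: 0.27
gripper_force: 29.9
```

```bash
python3 - <<'E'
from h import *
t=snap('top','t6.png'); b=cv2.cvtColor(t['pixels'],6)
for r in(204,): print(b[r,222:256])
h=here();print(h)
plan([h,(.5137,-.40,.20,-92.2)])
E
```

```text
[131 132 133 128 123 121  90  96 140 154 161 167 172 176 179 181 184 177
 169 170 171 171 171 169 140 101 106 112 117 124 130 135 138 141]
[np.float64(0.5232700911622343), np.float64(-0.1532149392494554), np.float64(0.13955458846730243), np.float64(-92.29031189642048)]
rz -0.002 d cm [24.7  -0.03 -6.04] len 0.254
```

Jar settled: its barrel edge is at column 229.5, against 229.4 predicted for y = 0. Backing off, then returning along the reverse path.

>>> arm_command --pt "0 0 0 1.5 0 0 1" --pt "0 0 0 4 0 0 1" --pt "0 0 0 7 0 -1 1" --pt "0 0 0 9.5 0 -3 1" --pt "0 0 0 11 0 -6 1" --pt "0 0 0 11.5 0 -9 1" --pt "0 0 0 11.5 0 -12 1" --pt "0 0 0 11.5 0 -13 1"

```text
time_s: 14.02
tcp_pos: [0.5203, -0.2697, 0.2748]
ee_rot: [[-0.041, -0.999, 0.008], [-0.999, 0.041, -0.004], [0.003, -0.008, -1.0]]
wrist_force: [0.3, -0.3, -0.3]
gripper_width: 0.276
gripper_force: 29.9
```

```bash
python3 - <<'E'
from h import *
h=here();print(h)
plan([h,(.47,-.05,.27,-115),(.47,.19,.27,-155),(.4715,.438,.26,-195.4),(.4715,.438,.06,-195.4)])
E
```

```text
[np.float64(0.520282722267214), np.float64(-0.26974365861049376), np.float64(0.27480772738910053), np.float64(-92.32572473174345)]
rz 0.396 d cm [-21.75   5.92   0.48] len 0.225
rz 0.698 d cm [-21.75  10.14   0.  ] len 0.240
rz 0.705 d cm [-10.62  22.41   1.  ] len 0.248
rz -0.000 d cm [ 0.  0. 20.] len 0.200
```

>>> arm_command --pt "0 0 0.05 -2.7 0.7 0 1" --pt "0 0 0.1 -5.4 1.5 0 1" --pt "0 0 0.15 -8.1 2.2 0 1" --pt "0 0 0.2 -10.8 3 0 1" --pt "0 0 0.25 -13.5 3.7 0 1" --pt "0 0 0.3 -16.2 4.5 0 1" --pt "0 0 0.35 -19 5.2 0 1" --pt "0 0 0.4 -21.7 5.9 0 1"

```text
time_s: 14.68
tcp_pos: [0.4674, -0.0475, 0.269]
ee_rot: [[-0.428, -0.904, -0.001], [-0.904, 0.428, 0.0], [0.0, 0.001, -1.0]]
wrist_force: [-0.2, 0.2, -1.3]
gripper_width: 0.271
gripper_force: 29.9
```

>>> arm_command --pt "0 0 0.09 -2.7 1.3 0 1" --pt "0 0 0.18 -5.4 2.5 0 1" --pt "0 0 0.27 -8.1 3.8 0 1" --pt "0 0 0.36 -10.9 5 0 1" --pt "0 0 0.45 -13.6 6.3 0 1" --pt "0 0 0.54 -16.3 7.6 0 1" --pt "0 0 0.63 -19 8.9 0 1" --pt "0 0 0.7 -21.8 10.1 0 1"

```text
time_s: 15.35
tcp_pos: [0.4689, 0.1927, 0.2691]
ee_rot: [[-0.91, -0.414, -0.001], [-0.414, 0.91, -0.0], [0.001, 0.0, -1.0]]
wrist_force: [0.6, -0.1, -1.6]
gripper_width: 0.271
gripper_force: 29.9
```

>>> arm_command --pt "0 0 0.09 -1.3 2.8 0 1" --pt "0 0 0.18 -2.7 5.6 0 1" --pt "0 0 0.27 -4 8.4 0 1" --pt "0 0 0.36 -5.3 11.2 0 1" --pt "0 0 0.45 -6.6 14 0 1" --pt "0 0 0.54 -8 16.8 0 1" --pt "0 0 0.63 -9.3 19.6 0.5 1" --pt "0 0 0.7 -10.6 22.4 1 1"

```text
time_s: 16.02
tcp_pos: [0.4721, 0.4407, 0.2589]
ee_rot: [[-0.963, 0.27, -0.0], [0.27, 0.963, -0.0], [0.0, -0.0, -1.0]]
wrist_force: [0.6, 0.1, -1.6]
gripper_width: 0.27
gripper_force: 29.9
```

```bash
python3 - <<'E'
from h import *
h=here();h[3]-=360*(h[3]>0);print(h)
plan([h,(.4715,.438,.06,-195.4)])
E
```

```text
[np.float64(0.4720657930927158), np.float64(0.44074913440778773), np.float64(0.258916466842424), np.float64(-195.64233023405473)]
rz -0.004 d cm [-0.02 -0.28 19.89] len 0.199
```

>>> arm_command --pt "0 0 0 0 -0.3 3 1" --pt "0 0 0 0 -0.3 7 1" --pt "0 0 0 0 -0.3 11 1" --pt "0 0 0 0 -0.3 15 1" --pt "0 0 0 0 -0.3 18 1" --pt "0 0 0 0 -0.3 19.9 1" --pt "0 0 0 0 -0.3 19.9 1" --pt "0 0 0 0 -0.3 19.9 1"

```text
time_s: 16.68
tcp_pos: [0.4714, 0.4358, 0.0593]
ee_rot: [[-0.964, 0.265, -0.001], [0.265, 0.964, -0.003], [0.001, -0.003, -1.0]]
wrist_force: [0.2, -0.2, -0.2]
gripper_width: 0.272
gripper_force: 29.9
```

>>> arm_command --pt "0 0 0 0 0 0.5 1" --pt "0 0 0 0 0 1 1" --pt "0 0 0 0 0 1.5 1" --pt "0 0 0 0 0 2 1" --pt "0 0 0 0 0 2 1" --pt "0 0 0 0 0 2 1"

```text
time_s: 17.18
tcp_pos: [0.4718, 0.4361, 0.0405]
ee_rot: [[-0.964, 0.266, -0.0], [0.266, 0.964, -0.0], [0.0, -0.0, -1.0]]
wrist_force: [0.1, 0.3, -0.2]
gripper_width: 0.268
gripper_force: 29.9
```

>>> arm_command --pt "0 0 0 0 0 0.15 1" --pt "0 0 0 0 0 0.3 1" --pt "0 0 0 0 0 0.42 1" --pt "0 0 0 0 0 0.5 1" --pt "0 0 0 0 0 0.5 1" --pt "0 0 0 0 0 0.5 1"

```text
time_s: 17.68
tcp_pos: [0.4718, 0.4362, 0.0356]
ee_rot: [[-0.964, 0.266, 0.0], [0.266, 0.964, 0.0], [-0.0, 0.0, -1.0]]
wrist_force: [0.0, -0.3, -1.2]
gripper_width: 0.273
gripper_force: 29.9
```

>>> arm_command --pt "0 0 0 0 0 0.05 1" --pt "0 0 0 0 0 0.05 1" --pt "0 0 0 0 0 0.05 0.3" --pt "0 0 0 0 0 0.05 -1" --pt "0 0 0 0 0 0.05 -1" --pt "0 0 0 0 0 0.05 -1" --pt "0 0 0 0 0 0.05 -1" --pt "0 0 0 0 0 0.05 -1"

```text
time_s: 18.35
tcp_pos: [0.4718, 0.4362, 0.0349]
ee_rot: [[-0.964, 0.266, -0.0], [0.266, 0.964, -0.0], [0.0, -0.0, -1.0]]
wrist_force: [-0.2, -0.5, -0.0]
gripper_width: 0.644
gripper_force: 0.0
```

>>> arm_command --pt "0 0 0 0 0 0 -1" --pt "0 0 0 0 0 0 -1" --pt "0 0 0 0 0 0 -1" --pt "0 0 0 0 0 0 -1"

```text
time_s: 18.68
tcp_pos: [0.4718, 0.4362, 0.0351]
ee_rot: [[-0.964, 0.266, 0.0], [0.266, 0.964, 0.0], [-0.0, 0.0, -1.0]]
wrist_force: [0.0, -0.2, 0.4]
gripper_width: 0.939
gripper_force: 0.0
```

>>> arm_command --pt "0 0 0 0 0 -1 -1" --pt "0 0 0 0 0 -3 -1" --pt "0 0 0 0 0 -6 -1" --pt "0 0 0 0 0 -10 -1" --pt "0 0 0 3 0 -14 -1" --pt "0 0 0 7 0 -17 -1" --pt "0 0 0 11 0 -20 -1" --pt "0 0 0 14 0 -20 -1"

```text
time_s: 19.35
tcp_pos: [0.3466, 0.472, 0.2371]
ee_rot: [[-0.964, 0.267, 0.004], [0.267, 0.964, 0.006], [-0.002, 0.007, -1.0]]
wrist_force: [0.0, 1.4, 1.0]
gripper_width: 1.002
gripper_force: 0.0
```

>>> arm_command --pt "0 0 0 0 2 0 -1" --pt "0 0 0 0 5 0 -1" --pt "0 0 0 0 8 0 -1" --pt "0 0 0 0 11 0 -1" --pt "0 0 0 0 14 0 -1" --pt "0 0 0 0 15 0 -1" --pt "0 0 0 0 15 0 -1" --pt "0 0 0 0 15 0 -1"

```text
time_s: 20.02
tcp_pos: [0.386, 0.6153, 0.2318]
ee_rot: [[-0.964, 0.266, -0.0], [0.266, 0.964, -0.001], [0.0, -0.001, -1.0]]
wrist_force: [0.5, -0.4, 0.1]
gripper_width: 0.999
gripper_force: 0.0
```

```bash
python3 - <<'E'
from h import *
print(here(),sense()['time_s'])
t=snap('top','t7.png');c=snap('side','s7.png')
o=np.zeros((600,800,3),np.uint8);o[:450,:]=cv2.resize(t['pixels'][120:255,95:335],(800,450),interpolation=3)
o[450:,:300]=cv2.resize(c['pixels'][130:250,180:330],(300,240),interpolation=3)[:150]
o[450:,300:700]=cv2.resize(c['pixels'][260:350,150:280],(400,277),interpolation=3)[20:170]
cv2.imwrite('pics/m7.png',o)
E
```

```text
[np.float64(0.3859932818311056), np.float64(0.6153165016028964), np.float64(0.23183930998108676), np.float64(164.5795719563651)] 20.0167
```

View pics/m7.png

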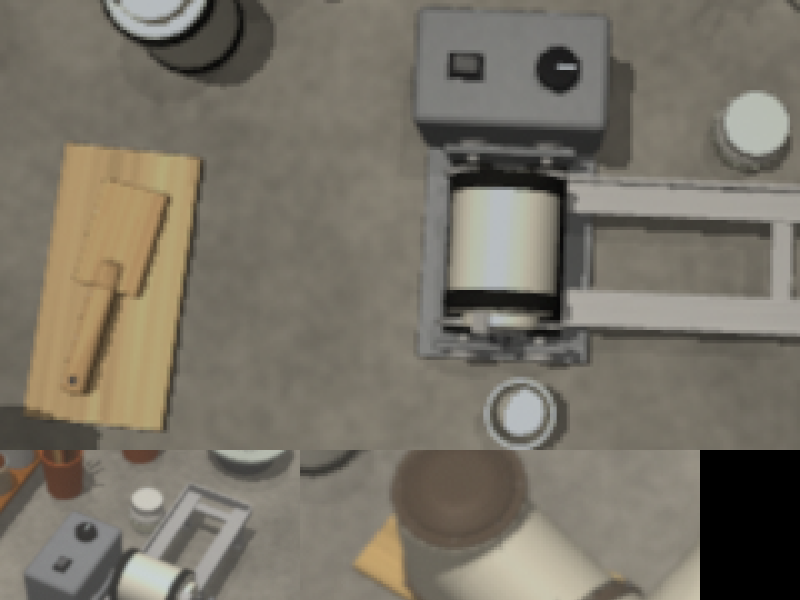

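The jar sits between the rollers (centre ~(505,240)). The paddle lies flat on its board, and the cup at (520,413) and tub at (755,130) are where they were. The hand is clear.

```bash
python3 -c "
from station import *
print(finish_job())"
```

```text
the job is handed in; nothing more can be done
None
```

The jar is settled between the rollers, the paddle is back flat on its board, the cup and tub did not visibly move, and the job was handed in at about 20 s of the 70 s allowed (no verdict was returned).

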